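Collapse and lock a retractable probe holder

ROBOT

A 6-joint arm with a two-finger parallel gripper is mounted at the origin on a cart in front of the work surface, level with it; the furniture and walls round the work are solid. World frame = base frame: x ahead of the robot, y to its left, z up, the work surface at z = 0. Lengths are in m, angles in degrees, forces in N, time in s.
With the tool pointing down it reaches from about 0.375 to 0.925 m from the base axis. Payload 5.7 kg.
Tool frame: the origin (TCP) lies on the centre line of the jaws, within the pads' length; the fingertips stand 22 mm ahead of it and the grasp point (between the pads) lies 3 mm ahead of it (manip.nose_length is the y of the fingertips in the tool frame, in m); y points along the fingers, z is the direction in which the jaws open and shut, and the axes are right-handed (so a half turn about y gives the same grasp; the last joint's range is limited). The gripper opens to 85 mm and grips with 20 to 120 N. Pads are 22 mm wide; open, the fingers measure 114 mm over their backs; the gripper's body (76 mm by 85 mm) begins 54 mm behind the grasp point. The pads swing forward as they close: fully open they stand 13 mm farther back than shut.
Start: joints at [-69.964, 20.558, 86.54, -0, 72.909, -6.595], TCP at [0.269, -0.536, 0.253] pointing down, gripper open.
Joint ranges: [-170.27, 170.27], [-57.76, 135], [12.27, 136.19], [-55.21, 235.2], [11.17, 155.16], [-170.74, 170.74]. Speed limits (degrees/s): [136.94, 136.94, 180, 180, 180, 180].

INTERFACE

Orientations are given as a 3x3 rotation matrix whose columns are the frame's x, y, z axes.
In Python, from bench import manip gives the robot as it stands.
- The arm moves only by the tool jog_arm, never from a script. Its argument "rows" is a list that holds one entry, the list of rows, each a list of 7 numbers: the shift along the tool's x, y, z in m, then the turn, a rotation vector about the tool's x, y, z in degrees, then the gripper command: -1 is fully open, 1 is shut, values between are in proportion. In form: [[[x, y, z, ax, ay, az, jaw], ...]]. A call has 1 to 20 rows; each row is the pose to reach, as a shift and turn from the pose commanded when the call began, along the tool's axes at that moment; what a row does not reach only later rows make up. A row lasts 1/12 s, in which the tool goes at most 41.7 mm and 7.16 degrees, less where a joint would pass 70% of its speed; a pose out of reach is approached as far as the arm can. A call with a gripper value outside its range is refused whole. The fingers move at their own pace and stop on an object; "newtons" is the grip in N (left out, the last holds). Time passes only in rows, so rows that repeat a pose let the fingers close. It gives the time, the measured TCP pose, the force and the opening at its end, in the units of the state.
- manip.sense(): the state, without advancing time (a new reading comes with each control period).
- manip.read_camera(name): name is "scene" or "top" or "wrist"; returns (picture, depth): 400x640x3 uint8, red, green, blue; 400x640 float32, m along the optical axis (not along the pixel's ray), 0 where there is no reading.
- manip.calibration(name): a dict with "fx", "fy", "cx", "cy" (pixels), "rvec" (rotation vector, rad) and "tvec" (3), from world to camera coordinates, as OpenCV has them. Camera axes: x right, y down, z forward; pixel columns grow to the right and rows downward; lengths in m; the calibration is good to about 2 mm. A picture is of the moment at which its call begins: read the wrist's pose just before it. calibration takes no time and is no camera call; for the wrist camera it gives the pose at the moment of the call.
- manip.finish_job(): hands the job in, once; it reports no verdict.
The state is a dict: "time": time; "joint_positions": joint angles; "qd": joint speeds; "tau": joint torques, N m; "tcp_pos": TCP position; "tool_rot": TCP orientation; "ft_force": force on the tool from outside, world axes, zero at the start; "wrist_torque": the same for the moment, N m; "gripper_width": finger opening in m.
Only numpy, scipy, OpenCV 4.12 (cv2) and the standard library are available. Lean on these libraries where they do the work, as an engineer would, in place of code of your own. Each camera call takes 0.05 s, during which the arm holds its last target.

TASK

The telescopic probe holder in the sloping bench stand is drawn out. Push it together fully home along its axis, the thin inner tube into the sleeve first and then the sleeve into the barrel; only then turn the black paddle clockwise as far as it goes, so that its cross bar lies under both hooks. Let go, and leave the things around it where they are.

Things in the scene. Friction and masses are not known exactly. Their poses are not given: they have to be found in the camera images.
- stand: The telescopic probe holder in its fixed bench stand: grey base plate 130x180x10 mm. Origin: centre of its underside, z up. The steel barrel (45 mm thick, 130 mm long) leans 35 degrees from vertical, its mouth towards the stand's own -y. Round the mouth a flange, 82 mm across, carries two steel hooks 36 mm tall, 27 to 38 mm from the axis.
- key_grip (a point): Grip point on the black paddle at the telescope's outer end, on its axis. z: outward along the axis (35 degrees from vertical), so home is -z. x: along the paddle's 38 mm width; y: across its 14 mm thickness. The paddle reaches 19 mm beyond this point along z and 32 mm back, to the cross bar. All home, the hooks' tops lie 22 mm back from here, 27 mm off the axis.
- key_bar (a point): Centre of the steel cross bar (78x12x10 mm, long side along x) under the paddle, 37 mm back from key_grip; same axes. When all is home, its top lies 4 mm under the overhanging lugs of the hooks; only then can it turn in under them.
- inner (a joint): How far the inner tube (21 mm thick, carries bar and paddle) still stands out of the sleeve, in m along the axis: 0 = fully home (stop), at most 0.055. About 4 N of friction; stays where it is left.
- sleeve (a joint): How far the sleeve (32 mm tube with a dark collar 43 mm across, 14 mm tall) still stands out of the barrel, in m along the axis: 0 = fully home, collar on the flange (stop), at most 0.060. About 9 N of friction, so a push on the paddle moves the inner tube first, then the sleeve; stays where it is left.
- key (a joint): Turn of paddle and cross bar about the axis, in rad; grows clockwise as seen looking at the paddle's end (negative turn about key_grip's z). 0 to 0.35: the bar passes between the hooks; from 0.95 it lies under both lugs; stop at 1.1, against the hooks' posts. 0.06 N m of friction; stays where it is left.
- probe: Bystander: a cylindrical pressure sensor with black plug, 34x148x34 mm. Origin: centre of its underside.
- spanner: Bystander: combination spanner, 29x163x7 mm. Origin: centre of its underside.
- oil: Bystander: white and yellow oil bottle, 53x53x135 mm, standing. Origin: centre of its underside.
- funnel: Bystander: white funnel housing, 93x99x124 mm, standing. Origin: centre of its underside.
- gauge: Bystander: round black pressure gauge, 87x64x29 mm. Origin: centre of its underside.
- twin: Bystander: white twin sleeve, 74x92x36 mm. Origin: centre of its underside.
- pliers: Bystander: combination pliers, 58x166x14 mm. Origin: centre of its underside.

How it is judged:
By the outcome, as a careful person would: the job done as asked, in the order asked, and still so for the second after the job is handed in, with the robot touching nothing.
It also fails if it takes over 32 s, if anything falls off the work surface, if the arm or the gripper's body presses on something with over 40 N, if the wrist force passes 120 N, or if a joint passes its speed limit or range.

## Working session

There is one attempt and no reset: what is moved stays moved. The work goes in short steps, Python scripts to look and compute and a tool call to move; the robot and the scene stay as the last step left them, time stands still between calls to the robot, and variables do not carry over. Pictures are saved under pics/ and viewed, and the job is handed in when it is done.

Besides the shell and the picture viewer there is one more tool, called after "Call:" as name(argument=value, ...) on one line, values as JSON. jog_arm: Moves the arm, as the interface text tells. Its arguments: {"type":"object","properties":{"rows":{"type":"array"},"newtons":{"type":"number"}},"required":["rows"]}

```bash
ls; mkdir -p pics; python3 - <<'E'
from bench import manip
import cv2,numpy as np
s=manip.sense();print(s)
for n in ("scene","top"):
    p,d=manip.read_camera(n);cv2.imwrite(f"pics/{n}0.png",p[:,:,::-1]);np.save(f"{n}0.npy",d);print(n,manip.calibration(n))
E
```

```text
pics
{'time': 0.0, 'joint_positions': array([-6.99642383e+01,  2.05993964e+01,  8.65979211e+01,  3.92823827e-04,
        7.29071682e+01, -6.59221396e+00]), 'qd': array([-0.09980564,  0.11885739,  0.01831318,  0.01480736, -0.03823957,
       -0.02097222]), 'tau': array([-8.51335280e-04, -5.27624917e+01, -2.78621650e+01, -3.94497984e-04,
        1.32819358e-02, -1.79761810e-05]), 'tcp_pos': array([ 0.26872233, -0.53576516,  0.25244543]), 'tool_rot': array([[-8.93936476e-01, -6.18626823e-04,  4.48193255e-01],
       [-4.48193629e-01,  1.71549564e-03, -8.93934856e-01],
       [-2.15861495e-04, -9.99998337e-01, -1.81080873e-03]]), 'ft_force': array([ 0.20488579, -0.17774561, -0.67185692]), 'wrist_torque': array([ 0.0310389 , -0.03119205,  0.05283354]), 'gripper_width': 0.08552784444217539}
scene {'fx': 452.71460043650364, 'fy': 452.71460043650364, 'cx': 317.445216436066, 'cy': 199.2893449195935, 'rvec': array([ 0.95199797, -2.52396533,  1.00662   ]), 'tvec': array([0.44336974, 0.38262551, 1.08267562])}
top {'fx': 364.0812349190629, 'fy': 364.0812349190629, 'cx': 314.0578364239704, 'cy': 202.09870049061843, 'rvec': array([ 2.17958415, -2.14400749,  0.03668991]), 'tvec': array([-0.00907151,  0.56064354,  1.13653256])}
```

View pics/scene0.png

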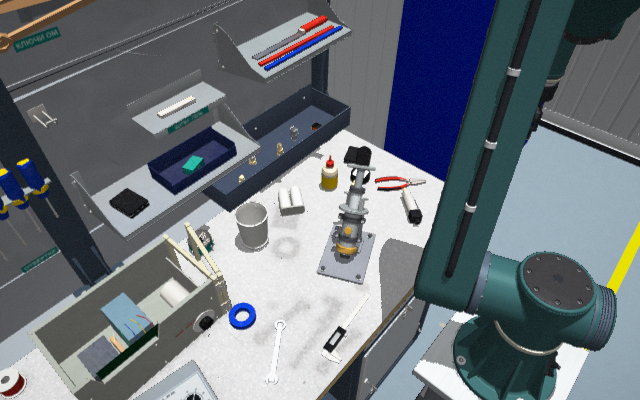

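View pics/top0.png

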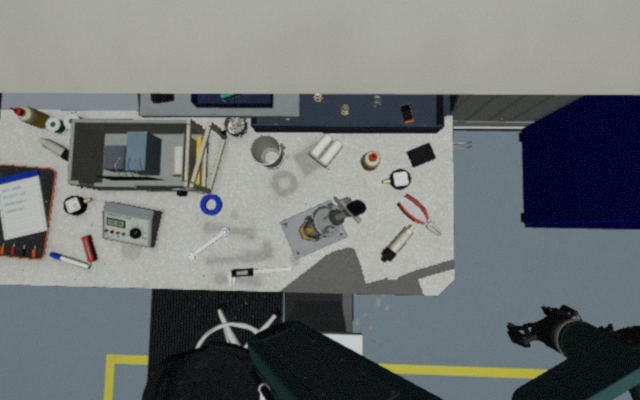

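The scene view shows the stand at about (350,220), leaning right/away, with the paddle at about (360,170). In the top view the plate is at (315,230) and the paddle at about (352,208). I'll zoom in next and build a point cloud.

```bash
cat > h.py <<'E'
import numpy as np,cv2
from bench import manip
def cloud(d,c):
    R,_=cv2.Rodrigues(np.array(c['rvec']));t=np.array(c['tvec'])
    v,u=np.mgrid[0:400,0:640]
    P=np.stack([(u-c['cx'])/c['fx']*d,(v-c['cy'])/c['fy']*d,d],-1)
    return (P-t)@R   # world
def proj(X,c):
    R,_=cv2.Rodrigues(np.array(c['rvec']));p=np.atleast_2d(X)@R.T+np.array(c['tvec'])
    return np.stack([p[:,0]/p[:,2]*c['fx']+c['cx'],p[:,1]/p[:,2]*c['fy']+c['cy']],-1)
E
python3 - <<'E'
from h import *
for n,(u0,u1,v0,v1) in dict(scene=(300,440,130,290),top=(270,390,180,270)).items():
    im=cv2.imread(f"pics/{n}0.png")[v0:v1,u0:u1];f=min(780/(u1-u0),580/(v1-v0))
    cv2.imwrite(f"pics/{n}0z.png",cv2.resize(im,None,fx=f,fy=f,interpolation=cv2.INTER_CUBIC));print(n,f)
    d=np.load(f"{n}0.npy");c=manip.calibration(n);W=cloud(d,c)
    sub=W[v0:v1,u0:u1]; np.save(n+"W.npy",W)
    # plate: z ~ 10mm
    z=W[...,2]; m=np.zeros_like(z,bool);m[v0:v1,u0:u1]=True;m&=d>0
    print("table z",np.median(z[m&(abs(z)<.02)]))
    pl=m&(z>.006)&(z<.016)
    cv2.imwrite(f"pics/{n}m.png",pl.astype(np.uint8)*255)
    P=W[pl][:,:2].astype(np.float32)
    print(len(P),cv2.minAreaRect(P))
    hi=m&(z>.1);print("top",W[hi][np.argsort(-W[hi][:,2])[:5]])
E
```

```text
scene 3.625
table z -0.0015180292337029088
1802 ((0.5334076881408691, -0.1331741213798523), (0.36246857047080994, 0.5596493482589722), 24.544578552246094)
top [[0.22455794 0.08297696 0.44506039]
 [0.2235756  0.0842868  0.44416578]
 [0.2262845  0.07959258 0.44373259]
 [0.22313556 0.0840737  0.44162159]
 [0.22212091 0.08547399 0.44082455]]
top 6.444444444444445
table z 0.0006529804413563855
1306 ((0.48780810832977295, -0.051981016993522644), (0.25938287377357483, 0.39283889532089233), 5.878173828125)
top [[ 0.53248125 -0.12555891  0.2894681 ]
 [ 0.530105   -0.12801595  0.28920556]
 [ 0.53745442 -0.12564728  0.28797015]
 [ 0.53739561 -0.12082227  0.28777613]
 [ 0.53746833 -0.12328462  0.2872788 ]]
```

View pics/scene0z.png

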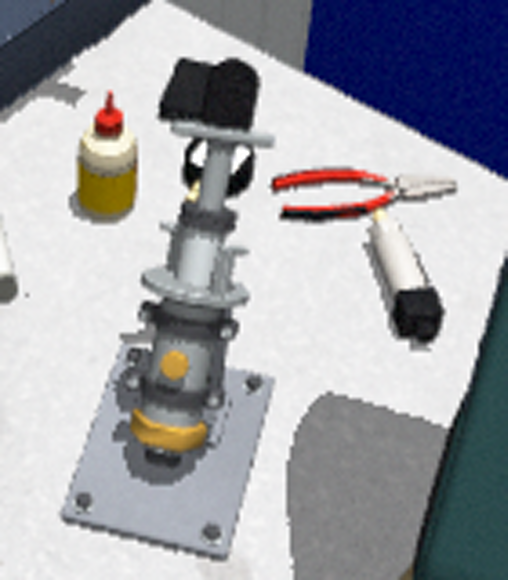

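View pics/top0z.png

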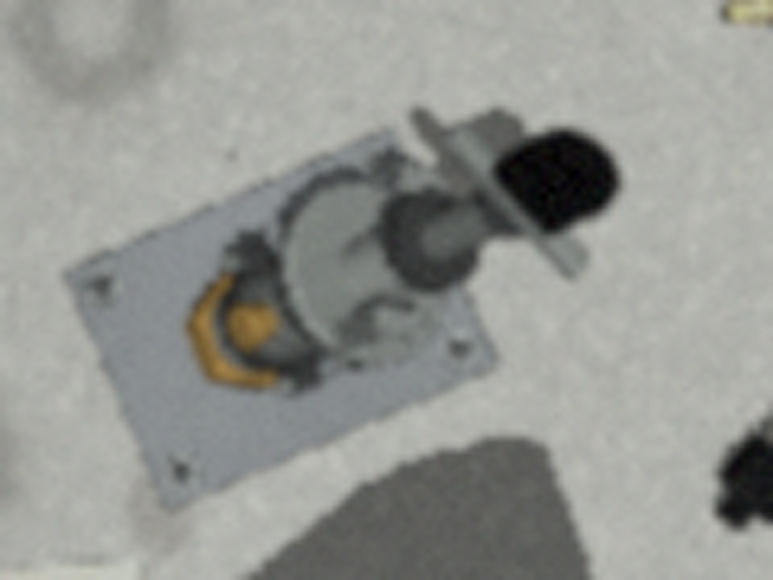

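The scene zoom shows plate corners at (62,518), (226,557) and (273,377). The top zoom shows all four: (65,270), (170,507), (497,358) and (393,128). The bar's ends are at about (420,115) and (577,268) in the top zoom.

```bash
python3 - <<'E'
from h import *
def ray(px,c,z):
    R,_=cv2.Rodrigues(np.array(c['rvec']));t=np.array(c['tvec']);C=-R.T@t
    r=np.array([(px[0]-c['cx'])/c['fx'],(px[1]-c['cy'])/c['fy'],1])@R
    return C+r*(z-C[2])/r[2]
ct=manip.calibration("top");cs=manip.calibration("scene")
def un(p,f,o): return (np.array(p)+.5)/f-.5+np.array(o)
T=np.array([ray(un(p,6.4444,(270,180)),ct,.01) for p in [(65,270),(170,507),(497,358),(393,128)]])
S=np.array([ray(un(p,3.625,(300,130)),cs,.01) for p in [(62,518),(226,557),(273,377)]])
print(T.round(4),'\n',S.round(4)); print(np.linalg.norm(np.diff(T,axis=0),axis=1),np.linalg.norm(np.diff(S,axis=0),axis=1))
ctr=T.mean(0);print("ctr",ctr,"S ctr",(S[0]+S[2])/2)
a=(T[2]+T[3]-T[0]-T[1]);a=a/np.linalg.norm(a);print("lean dir top",a,np.degrees(np.arctan2(a[1],a[0])))
b=(S[2]-S[1]);b/=np.linalg.norm(b);print("scene lean",np.degrees(np.arctan2(b[1],b[0])))
# cloud pts near
for n in("scene","top"):
    W=np.load(n+"W.npy");W=W.reshape(-1,3)
    im=cv2.imread(f"pics/{n}0.png").reshape(-1,3)
    d=W-ctr; A=np.array([a[0]*np.sin(np.radians(35)),a[1]*np.sin(np.radians(35)),np.cos(np.radians(35))])
    lat=np.array([-a[1],a[0],0]);nn=np.cross(A,lat)  
    s=d@A;l=d@lat;q=d@nn
    m=(abs(l)<.06)&(abs(q-0)<.12)&(W[:,2]>.03)
    for lo in np.arange(0.02,.4,.01):
        k=m&(s>=lo)&(s<lo+.01)
        if k.sum()>3: print(n,round(lo,3),k.sum(),"l",l[k].min().round(3),l[k].max().round(3),"q",q[k].min().round(3),q[k].max().round(3),"dark%",(im[k].max(1)<45).mean().round(2))
E
```

```text
[[ 0.4975  0.11    0.01  ]
 [ 0.3816  0.055   0.01  ]
 [ 0.4579 -0.105   0.01  ]
 [ 0.5709 -0.0522  0.01  ]] 
 [[ 0.4936  0.113   0.01  ]
 [ 0.3794  0.0586  0.01  ]
 [ 0.4553 -0.1032  0.01  ]]
[0.12830349 0.17729648 0.12479751] [0.12653353 0.17881176]
ctr [0.47699701 0.00196217 0.01      ] S ctr [0.47446752 0.00489976 0.01      ]
lean dir top [ 0.42104917 -0.90703781  0.        ] -65.09915598154974
scene lean -64.86407295541747
scene 0.02 94 l -0.029 0.029 q 0.001 0.067 dark% 0.0
scene 0.03 70 l -0.027 0.026 q 0.002 0.065 dark% 0.0
scene 0.04 54 l -0.037 0.034 q -0.032 0.068 dark% 0.0
scene 0.05 125 l -0.037 0.036 q -0.026 0.067 dark% 0.02
scene 0.06 81 l -0.036 0.032 q -0.012 0.062 dark% 0.0
scene 0.07 63 l -0.028 0.027 q 0.001 0.078 dark% 0.0
scene 0.08 81 l -0.028 0.022 q -0.008 0.079 dark% 0.0
scene 0.09 58 l -0.022 0.02 q 0.003 0.077 dark% 0.0
scene 0.1 92 l -0.037 0.037 q -0.002 0.068 dark% 0.04
scene 0.11 103 l -0.038 0.035 q 0.003 0.071 dark% 0.11
scene 0.12 30 l -0.022 0.019 q 0.044 0.075 dark% 0.0
scene 0.13 181 l -0.041 0.039 q 0.008 0.082 dark% 0.0
scene 0.14 63 l -0.028 
[... 1595 characters left out ...]
-0.036 0.032 q 0.01 0.072 dark% 0.0
top 0.18 24 l -0.024 0.017 q 0.04 0.061 dark% 0.04
top 0.19 113 l -0.023 0.019 q 0.022 0.059 dark% 0.01
top 0.2 18 l -0.017 0.006 q 0.041 0.049 dark% 0.0
top 0.21 16 l -0.012 0.007 q 0.042 0.049 dark% 0.0
top 0.22 20 l -0.012 0.007 q 0.043 0.05 dark% 0.0
top 0.23 18 l -0.012 0.006 q 0.041 0.049 dark% 0.0
top 0.24 31 l -0.035 0.032 q 0.03 0.055 dark% 0.0
top 0.25 107 l -0.039 0.034 q 0.02 0.058 dark% 0.0
top 0.26 36 l -0.028 0.016 q 0.027 0.051 dark% 0.83
top 0.27 35 l -0.021 0.015 q 0.036 0.054 dark% 0.86
top 0.28 43 l -0.021 0.015 q 0.036 0.051 dark% 0.91
top 0.29 47 l -0.021 0.016 q 0.027 0.051 dark% 0.79
top 0.3 65 l -0.017 0.013 q 0.029 0.05 dark% 0.74
```

```bash
cat >> h.py <<'E'
ctr=np.array([.4758,.0033,.01]);th=np.radians(-65.0)
a=np.array([np.cos(th),np.sin(th),0]);sn,cs_=np.sin(np.radians(35)),np.cos(np.radians(35))
A=a*sn+np.array([0,0,cs_]);L=np.array([-a[1],a[0],0]);N=np.cross(A,L)
E
python3 - <<'E'
from h import *
for n in("scene","top"):
    W=np.load(n+"W.npy").reshape(-1,3);im=cv2.imread(f"pics/{n}0.png").reshape(-1,3)
    d=W-ctr;s,l,q=d@A,d@L,d@N
    near=(abs(l)<.06)&(abs(q-.04)<.035)
    bar=near&(s>.243)&(s<.262)&(im.max(1)>60)
    r=cv2.minAreaRect(np.c_[l,q][bar].astype(np.float32));print(n,"bar",bar.sum(),r,"s",np.percentile(s[bar],[2,50,98]))
    B=np.c_[l,q][bar];B=B-B.mean(0);e=np.linalg.svd(B,full_matrices=False)[2][0];print(" pca ang",np.degrees(np.arctan2(e[1],e[0])))
    pad=near&(s>.262)&(s<.33)&(im.max(1)<50)
    r=cv2.minAreaRect(np.c_[l,q][pad].astype(np.float32));print(n,"paddle",pad.sum(),r,"s",np.percentile(s[pad],[2,50,98,100]))
    tp=near&(s>.262)&(s<.33)&(im.max(1)<70); print(" paddle end s",np.sort(s[tp])[-6:])
    for nm,lo,hi in(("tube",.205,.24),("collar",.18,.2),("flange",.13,.15)):
        k=near&(s>lo)&(s<hi);print(nm,"l",np.percentile(l[k],[3,97]),"q",np.percentile(q[k],[3,97]))
s=manip.sense();print(A,L,N)
E
```

```text
scene bar 138 ((-0.0013508237898349762, 0.04044770449399948), (0.07719337940216064, 0.020474987104535103), 25.856664657592773) s [0.24480474 0.25185984 0.2589483 ]
 pca ang -158.18397933329473
scene paddle 214 ((0.0003107357770204544, 0.042385831475257874), (0.03527207672595978, 0.014603633433580399), 10.220664978027344) s [0.26310888 0.2828569  0.30405165 0.30523892]
 paddle end s [0.3038542  0.30412103 0.30424371 0.30492429 0.30519803 0.30523892]
tube l [-0.01000034  0.00924256] q [0.03612577 0.05003664]
collar l [-0.01939785  0.01829065] q [0.03456831 0.05788344]
flange l [-0.03725608  0.03583004] q [0.01179473 0.07342126]
top bar 128 ((-0.0038249604403972626, 0.041497986763715744), (0.07796378433704376, 0.02114901691675186), 22.4041748046875) s [0.24840348 0.25602277 0.26014184]
 pca ang -157.44255902340595
top paddle 188 ((-0.0014324542135000229, 0.041330501437187195), (0.03383345529437065, 0.012867743149399757), 19.60032081604004) s [0.26377529 0.28998032 0.30965856 0.31013841]
 paddle end s [0.30944501 0.30965222 0.30967662 0.30999806 0.31008406 0.31013841]
tube l [-0.01169107  0.00684193] q [0.04081983 0.04772063]
collar l [-0.02156018  0.01742376] q [0.02296994 0.05769342]
flange l [-0.03909178  0.03465434] q [0.01324222 0.07351387]
[ 0.24240388 -0.51983679  0.81915204] [0.90630779 0.42261826 0.        ] [-0.34618861  0.74240388  0.57357644]
```

```bash
cat >> h.py <<'E'
from scipy.spatial.transform import Rotation as Ro
def Rtool(ang,sign=1):
    c,s_=np.cos(np.radians(ang)),np.sin(np.radians(ang))
    z=sign*(c*N-s_*L);y=-A;return np.c_[np.cross(y,z),y,z]
def rel(p,R,st):
    R0=np.array(st['tool_rot']);return (R0.T@(p-st['tcp_pos'])).round(4),np.degrees(Ro.from_matrix(R0.T@R).as_rotvec()).round(2)
E
python3 - <<'E'
from h import *
st=manip.sense();g=ctr+A*.2885+N*.0405-L*.001;print("grip",g)
for sg in(1,-1): print(sg,rel(g+A*.10,Rtool(22,sg),st))
E
```

```text
grip [ 0.53080657 -0.11702818  0.26955521]
1 (array([-0.4204, -0.0985, -0.1997]), array([-10.  , 152.97, -47.82]))
-1 (array([-0.4204, -0.0985, -0.1997]), array([-34.34, -19.73,   7.18]))
```

Call:
jog_arm(rows=[[[-0.1, -0.09, -0.03, 0, 0, 0, -1], [-0.14, -0.1, -0.06, -7, -4, 1.5, -1], [-0.18, -0.1, -0.09, -14, -8, 3, -1], [-0.22, -0.1, -0.12, -20, -12, 4, -1], [-0.26, -0.1, -0.15, -27, -16, 6, -1], [-0.3, -0.1, -0.17, -34.3, -19.7, 7.2, -1], [-0.34, -0.1, -0.2, -34.3, -19.7, 7.2, -1], [-0.38, -0.1, -0.2, -34.3, -19.7, 7.2, -1], [-0.4204, -0.0985, -0.1997, -34.34, -19.73, 7.18, -1], [-0.4204, -0.0985, -0.1997, -34.34, -19.73, 7.18, -1], [-0.4204, -0.0985, -0.1997, -34.34, -19.73, 7.18, -1], [-0.4204, -0.0985, -0.1997, -34.34, -19.73, 7.18, -1], [-0.4204, -0.0985, -0.1997, -34.34, -19.73, 7.18, -1], [-0.4204, -0.0985, -0.1997, -34.34, -19.73, 7.18, -1], [-0.4204, -0.0985, -0.1997, -34.34, -19.73, 7.18, -1], [-0.4204, -0.0985, -0.1997, -34.34, -19.73, 7.18, -1]]])

```text
time: 1.43
tcp_pos: [0.5545, -0.1702, 0.3515]
tool_rot: [[-0.711, -0.242, 0.66], [-0.669, 0.519, -0.532], [-0.214, -0.82, -0.531]]
ft_force: [-0.0, -0.3, -0.7]
gripper_width: 0.0853
```

```bash
python3 - <<'E'
from h import *
st=manip.sense();print(st['joint_positions'],st['tcp_pos'])
c=manip.calibration("wrist");p,d=manip.read_camera("wrist");np.save("w1.npy",d);import pickle;pickle.dump(c,open("w1.pkl","wb"))
cv2.imwrite("pics/w1.png",p[:,:,::-1])
W=cloud(d,c).reshape(-1,3);im=p.reshape(-1,3);D=W-ctr;s,l,q=D@A,D@L,D@N
near=(abs(l)<.06)&(abs(q-.04)<.06)&(d.reshape(-1)>0)
for nm,k in (("paddle",near&(s>.268)&(s<.33)&(im.max(1)<60)),("paddleend",near&(s>.300)&(s<.32)),("bar",near&(s>.25)&(s<.2635)&(im.max(1)>70)),("flange",near&(s>.135)&(s<.155)),("hook",near&(s>.165)&(s<.19))):
    if k.sum()<5: print(nm,"none");continue
    print(nm,k.sum(),cv2.minAreaRect(np.c_[l,q][k].astype(np.float32)),"s",np.percentile(s[k],[2,50,98]).round(4))
E
```

```text
[-34.26362334  30.14534728  65.72243926  18.6664761  113.94331035
  11.87977229] [ 0.55450662 -0.17024789  0.35149108]
paddle 1312 ((0.001335269771516323, 0.0368959978222847), (0.0345194935798645, 0.015454926528036594), 22.19931411743164) s [0.2724 0.3063 0.3106]
paddleend 1010 ((0.0006110267713665962, 0.036534376442432404), (0.03300672397017479, 0.01524381898343563), 22.787233352661133) s [0.3004 0.3079 0.3106]
bar 514 ((-0.00010807067155838013, 0.03626939654350281), (0.07621648162603378, 0.027338193729519844), 10.276599884033203) s [0.2502 0.2588 0.2604]
flange 1911 ((0.0023249350488185883, 0.037202395498752594), (0.0751686692237854, 0.08080381155014038), 23.525249481201172) s [0.1402 0.1421 0.1441]
hook 540 ((0.002941599115729332, 0.039496395736932755), (0.03254767134785652, 0.0788140520453453), 50.13376998901367) s [0.1693 0.1779 0.1881]
```

View pics/w1.png

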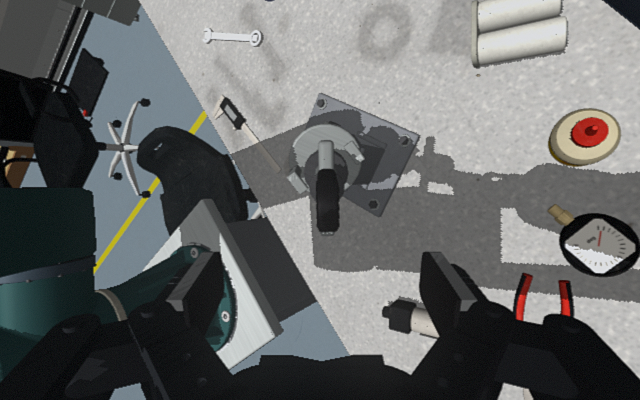

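The paddle end is at about (327,200), seen end-on, with the bar running vertically in the image at 22–23°. The cameras put the axis at q = 0.037 and 0.0405 m, so I'll use 0.038.

```bash
python3 - <<'E'
from h import *
st=manip.sense();g=ctr+A*.2895+N*.038+L*.0003
print(rel(g+A*.008,Rtool(22.5,-1),st))
E
```

```text
(array([-0.0016,  0.0917,  0.0024]), array([-0.07, -0.6 ,  0.01]))
```

Call:
jog_arm(rows=[[[-0.0016, 0.03, 0.0024, 0, -0.6, 0, -1], [-0.0016, 0.06, 0.0024, 0, -0.6, 0, -1], [-0.0016, 0.08, 0.0024, 0, -0.6, 0, -1], [-0.0016, 0.0917, 0.0024, 0, -0.6, 0, -1], [-0.0016, 0.0917, 0.0024, 0, -0.6, 0, -1], [-0.0016, 0.0917, 0.0024, 0, -0.6, 0, -1], [-0.0016, 0.0917, 0.0024, 0, -0.6, 0, -1]]])

```text
time: 2.07
tcp_pos: [0.5365, -0.1233, 0.2767]
tool_rot: [[-0.704, -0.24, 0.669], [-0.675, 0.518, -0.525], [-0.22, -0.821, -0.526]]
ft_force: [-1.0, -0.7, 0.2]
gripper_width: 0.0852
```

```bash
python3 - <<'E'
from h import *
c=manip.calibration("wrist");p,d=manip.read_camera("wrist")
cv2.imwrite("pics/w2.png",p[:,:,::-1]);st=manip.sense()
R=np.array(st['tool_rot']);W=(cloud(d,c)-st['tcp_pos'])@R
k=(d>0)&(abs(W[...,0])<.05)&(abs(W[...,2])<.035)&(abs(W[...,1])<.03)
T=W[k];print(k.sum(),np.percentile(T,[2,50,98],axis=0).round(4),cv2.minAreaRect(T[:,[0,2]].astype(np.float32)))
print(st['tcp_pos'],st['ft_force'])
E
```

```text
3695 [[-0.0164 -0.0113 -0.0065]
 [-0.0079 -0.0062  0.0007]
 [ 0.0145  0.0266  0.0078]] ((0.000509927049279213, 0.0008353842422366142), (0.03511026129126549, 0.015620491467416286), 0.6768043637275696)
[ 0.53670509 -0.12331121  0.27675162] [ 0.36342369  0.1902076  -1.02451019]
```

View pics/w2.png

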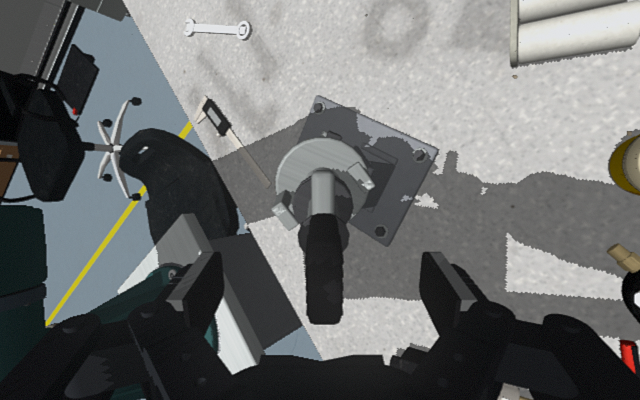

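The paddle sits between the jaws, centred to within 1 mm, with its end at about (323,320). Now I'll close.

Call:
jog_arm(rows=[[[0, 0, 0, 0, 0, 0, 1], [0, 0, 0, 0, 0, 0, 1], [0, 0, 0, 0, 0, 0, 1], [0, 0, 0, 0, 0, 0, 1], [0, 0, 0, 0, 0, 0, 1], [0, 0, 0, 0, 0, 0, 1], [0, 0, 0, 0, 0, 0, 1], [0, 0, 0, 0, 0, 0, 1], [0, 0, 0, 0, 0, 0, 1], [0, 0, 0, 0, 0, 0, 1], [0, 0, 0, 0, 0, 0, 1], [0, 0, 0, 0, 0, 0, 1]]], newtons=70)

```text
time: 3.12
tcp_pos: [0.5365, -0.1227, 0.2754]
tool_rot: [[-0.704, -0.24, 0.669], [-0.676, 0.518, -0.525], [-0.22, -0.821, -0.526]]
ft_force: [4.8, -3.8, -2.9]
gripper_width: 0.013
```

```bash
python3 - <<'E'
from h import *
st=manip.sense();R=np.array(st['tool_rot'])
print(st['time'],"F tool",R.T@st['ft_force'],"M",R.T@st['wrist_torque'],st['gripper_width'],"s,l,q",[(st['tcp_pos']-ctr)@v for v in(A,L,N)])
E
```

```text
3.1167 F tool [-0.17950031 -0.67305539  6.71179809] M [ 1.16666255 -0.06664011 -0.13951161] 0.012973225850430429 s,l,q [np.float64(0.29758823896024944), np.float64(0.0018061926079882176), np.float64(0.03764649098936211)]
```

Call:
jog_arm(rows=[[[0, 0.004, 0.001, 0, 0, 0, 1], [0, 0.01, 0.001, 0, 0, 0, 1], [0, 0.016, 0.001, 0, 0, 0, 1], [0, 0.022, 0.001, 0, 0, 0, 1], [0, 0.027, 0.001, 0, 0, 0, 1], [0, 0.03, 0.001, 0, 0, 0, 1], [0, 0.03, 0.001, 0, 0, 0, 1]]], newtons=70)

```text
time: 3.7
tcp_pos: [0.529, -0.1064, 0.2494]
tool_rot: [[-0.704, -0.242, 0.668], [-0.676, 0.519, -0.524], [-0.22, -0.82, -0.529]]
ft_force: [4.1, -1.6, -5.3]
gripper_width: 0.0133
```

```bash
cat > s.py <<'E'
from h import *
st=manip.sense();R=np.array(st['tool_rot'])
print(st['time'],"F tool",(R.T@st['ft_force']).round(2),"M",(R.T@st['wrist_torque']).round(2),"s,l,q",[round(float((st['tcp_pos']-ctr)@v),4) for v in(A,L,N)],st['joint_positions'].round(1))
E
python3 s.py
```

```text
3.7 F tool [-0.65  2.47  6.42] M [ 1.23 -0.13 -0.01] s,l,q [0.266, 0.0019, 0.0374] [-31.   30.3  80.3  18.9  99.    9.4]
```

Call:
jog_arm(rows=[[[0, 0.004, 0.001, 0, 0, 0, 1], [0, 0.008, 0.001, 0, 0, 0, 1], [0, 0.013, 0.001, 0, 0, 0, 1], [0, 0.018, 0.001, 0, 0, 0, 1], [0, 0.023, 0.001, 0, 0, 0, 1], [0, 0.028, 0.001, 0, 0, 0, 1], [0, 0.032, 0.001, 0, 0, 0, 1], [0, 0.035, 0.001, 0, 0, 0, 1], [0, 0.035, 0.001, 0, 0, 0, 1], [0, 0.035, 0.001, 0, 0, 0, 1]]], newtons=70)

```text
time: 4.53
tcp_pos: [0.521, -0.0887, 0.2211]
tool_rot: [[-0.704, -0.243, 0.668], [-0.676, 0.519, -0.523], [-0.22, -0.819, -0.529]]
ft_force: [0.7, -0.3, 0.9]
gripper_width: 0.0127
```

```bash
python3 s.py; python3 - <<'E'
from h import *
p,d=manip.read_camera("scene");im=p[120:300,280:440,::-1]
cv2.imwrite("pics/s3.png",cv2.resize(im,None,fx=3.2,fy=3.2,interpolation=cv2.INTER_CUBIC))
E
```

```text
4.5333 F tool [-0.46 -1.07  0.16] M [ 0.15 -0.02  0.17] s,l,q [0.2317, 0.0021, 0.0372] [-30.   30.8  83.9  19.2  94.9   8.9]
```

View pics/s3.png

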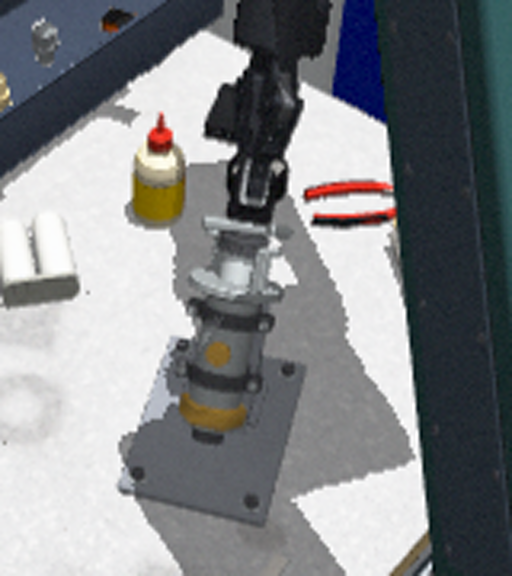

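The bar (about (245,228)) now sits on the collar and the sleeve is still part way out. I estimate about 24 mm to go.

Call:
jog_arm(rows=[[[0, 0.004, 0, 0, 0, 0, 1], [0, 0.008, 0, 0, 0, 0, 1], [0, 0.012, 0, 0, 0, 0, 1], [0, 0.015, 0, 0, 0, 0, 1], [0, 0.018, 0, 0, 0, 0, 1], [0, 0.018, 0, 0, 0, 0, 1]]], newtons=70)

```text
time: 5.08
tcp_pos: [0.5167, -0.0795, 0.2067]
tool_rot: [[-0.704, -0.242, 0.668], [-0.676, 0.519, -0.523], [-0.22, -0.82, -0.529]]
ft_force: [1.8, -0.3, 3.5]
gripper_width: 0.013
```

```bash
python3 s.py
```

```text
5.0833 F tool [-1.88 -3.49 -0.51] M [-0.02 -0.07  0.22] s,l,q [0.2141, 0.0021, 0.0372] [-29.5  31.1  85.6  19.4  92.7   8.6]
```

Call:
jog_arm(rows=[[[0, 0.002, 0, 0, 0, 0, 1], [0, 0.004, 0, 0, 0, 0, 1], [0, 0.005, 0, 0, 0, 0, 1], [0, 0.006, 0, 0, 0, 0, 1], [0, 0.006, 0, 0, 0, 0, 1]]])

```text
time: 5.5
tcp_pos: [0.5154, -0.0766, 0.202]
tool_rot: [[-0.703, -0.242, 0.668], [-0.676, 0.519, -0.523], [-0.22, -0.82, -0.529]]
ft_force: [1.8, 0.0, 4.8]
gripper_width: 0.0126
```

```bash
python3 s.py
```

```text
5.5 F tool [-2.37 -4.33 -1.31] M [-0.17 -0.06  0.15] s,l,q [0.2085, 0.0021, 0.0371] [-29.4  31.2  86.2  19.5  92.    8.5]
```

Call:
jog_arm(rows=[[[0, 0.001, 0, 0, 0, 0, 1], [0, 0.002, 0, 0, 0, 0, 1], [0, 0.003, 0, 0, 0, 0, 1], [0, 0.003, 0, 0, 0, 0, 1]]])

```text
time: 5.83
tcp_pos: [0.515, -0.0755, 0.2003]
tool_rot: [[-0.703, -0.242, 0.669], [-0.676, 0.519, -0.523], [-0.221, -0.82, -0.528]]
ft_force: [1.6, -4.0, 11.4]
gripper_width: 0.0133
```

```bash
python3 s.py
```

```text
5.8333 F tool [ -0.94 -11.81  -2.8 ] M [-0.57 -0.06  0.03] s,l,q [0.2063, 0.0022, 0.0371] [-29.3  31.3  86.4  19.5  91.7   8.5]
```

Call:
jog_arm(rows=[[[0, 0.001, 0, 0, 0, 0, 1], [0, 0.002, 0, 0, 0, 0, 1], [0, 0.002, 0, 0, 0, 0, 1]]], newtons=100)

```text
time: 6.08
tcp_pos: [0.515, -0.0754, 0.2002]
tool_rot: [[-0.703, -0.24, 0.669], [-0.676, 0.518, -0.524], [-0.221, -0.821, -0.527]]
ft_force: [0.4, -8.0, 22.8]
gripper_width: 0.0129
```

```bash
python3 s.py
```

```text
6.0833 F tool [  0.12 -22.96  -7.5 ] M [-1.24 -0.04 -0.25] s,l,q [0.2062, 0.0023, 0.0371] [-29.3  31.2  86.5  19.5  91.6   8.5]
```

Hard stop: 23 N with no movement. I'll check visually before turning.

```bash
python3 - <<'E'
from h import *
p,d=manip.read_camera("scene");im=p[160:250,310:400,::-1]
c=manip.calibration("wrist");w,dw=manip.read_camera("wrist")
cv2.imwrite("pics/s4.png",cv2.resize(im,None,fx=6,fy=6,interpolation=cv2.INTER_CUBIC));cv2.imwrite("pics/w4.png",w[:,:,::-1])
st=manip.sense();R=np.array(st['tool_rot']);W=(cloud(dw,c)-st['tcp_pos'])@R
k=(dw>0)&(abs(W[...,0])<.022)&(abs(W[...,2])<.006)&(abs(W[...,1])<.03);print("paddle end y",np.percentile(W[k][:,1],[2,10,30,50]))
W=cloud(dw,c)-ctr;l,q,s=W@L,W@N,W@A;rr=np.hypot(l-.001,q-.0375)
k=(dw>0)&(rr<.045)&(rr>.02)&(s>.13)&(s<.2);h=np.histogram(s[k],np.arange(.13,.2,.003));print(list(zip(h[1].round(3),h[0])))
E
```

```text
paddle end y [-0.01289881 -0.01222229 -0.01085637 -0.00807845]
[(np.float64(0.13), np.int64(0)), (np.float64(0.133), np.int64(19)), (np.float64(0.136), np.int64(87)), (np.float64(0.139), np.int64(2558)), (np.float64(0.142), np.int64(2808)), (np.float64(0.145), np.int64(108)), (np.float64(0.148), np.int64(58)), (np.float64(0.151), np.int64(86)), (np.float64(0.154), np.int64(209)), (np.float64(0.157), np.int64(70)), (np.float64(0.16), np.int64(79)), (np.float64(0.163), np.int64(197)), (np.float64(0.166), np.int64(765)), (np.float64(0.169), np.int64(89)), (np.float64(0.172), np.int64(105)), (np.float64(0.175), np.int64(794)), (np.float64(0.178), np.int64(719)), (np.float64(0.181), np.int64(0)), (np.float64(0.184), np.int64(0)), (np.float64(0.187), np.int64(0)), (np.float64(0.19), np.int64(5)), (np.float64(0.193), np.int64(14)), (np.float64(0.196), np.int64(28))]
```

View pics/s4.png

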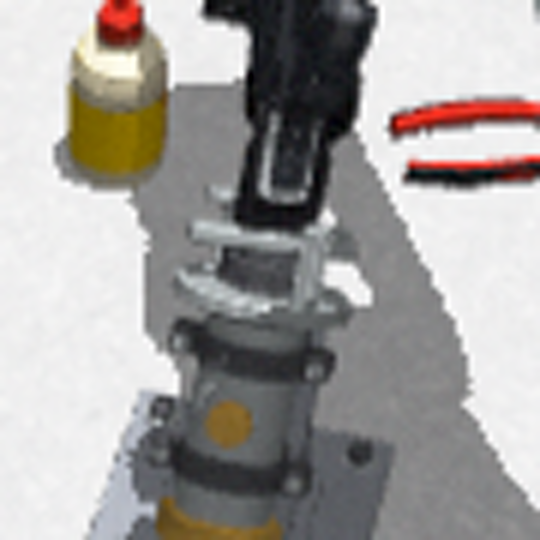

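View pics/w4.png

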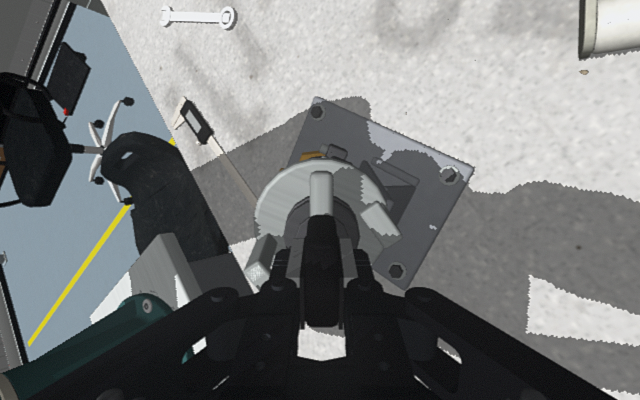

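The collar is down on the flange. Bar top is at s≈0.167 and the hook tops at 0.178, consistent with home. The bar end at about (320,195) is clear of the hook at (380,220). Now the clockwise turn.

Call:
jog_arm(rows=[[[0, -0.001, 0, 0, 0, 0, 1], [0, -0.001, 0, 0, 4, 0, 1], [0, -0.001, 0, 0, 8, 0, 1], [0, -0.001, 0, 0, 12, 0, 1], [0, -0.001, 0, 0, 16, 0, 1], [0, -0.001, 0, 0, 20, 0, 1], [0, -0.001, 0, 0, 20, 0, 1]]])

```text
time: 6.77
tcp_pos: [0.5155, -0.076, 0.1998]
tool_rot: [[-0.891, -0.24, 0.385], [-0.453, 0.517, -0.726], [-0.025, -0.821, -0.57]]
ft_force: [1.8, -7.0, 12.9]
gripper_width: 0.013
```

```bash
python3 s.py
```

```text
6.7667 F tool [  1.21 -14.67  -1.56] M [-0.33  0.08 -0.21] s,l,q [0.2063, 0.0025, 0.0362] [-29.3  31.3  86.4  19.5  91.6  28.7]
```

Call:
jog_arm(rows=[[[0, 0, 0, 0, 4, 0, 1], [0, 0, 0, 0, 8, 0, 1], [0, 0, 0, 0, 12, 0, 1], [0, 0, 0, 0, 16, 0, 1], [0, 0, 0, 0, 20, 0, 1], [0, 0, 0, 0, 20, 0, 1]]])

```text
time: 7.27
tcp_pos: [0.5158, -0.0767, 0.1993]
tool_rot: [[-0.969, -0.239, 0.057], [-0.177, 0.516, -0.838], [0.171, -0.822, -0.543]]
ft_force: [2.6, -8.5, 10.2]
gripper_width: 0.0126
```

```bash
python3 s.py
```

```text
7.2667 F tool [  0.77 -13.42   1.76] M [ 0.27  0.07 -0.21] s,l,q [0.2063, 0.0025, 0.0353] [-29.3  31.3  86.4  19.5  91.5  48.7]
```

Torque is only friction (0.07 N·m). I'll continue in smaller steps to the stop.

Call:
jog_arm(rows=[[[0, 0, 0, 0, 3, 0, 1], [0, 0, 0, 0, 5, 0, 1], [0, 0, 0, 0, 7, 0, 1], [0, 0, 0, 0, 7, 0, 1]]])

```text
time: 7.6
tcp_pos: [0.5158, -0.077, 0.1991]
tool_rot: [[-0.969, -0.239, -0.06], [-0.075, 0.516, -0.854], [0.235, -0.823, -0.518]]
ft_force: [3.1, -9.2, 10.1]
gripper_width: 0.0128
```

```bash
python3 s.py
```

```text
7.6 F tool [  0.02 -13.82   2.45] M [ 0.37  0.03 -0.09] s,l,q [0.2063, 0.0024, 0.035] [-29.3  31.3  86.4  19.4  91.5  55.6]
```

Call:
jog_arm(rows=[[[0, 0, 0, 0, 2, 0, 1], [0, 0, 0, 0, 4, 0, 1], [0, 0, 0, 0, 6, 0, 1], [0, 0, 0, 0, 6, 0, 1]]])

```text
time: 7.93
tcp_pos: [0.5158, -0.0772, 0.199]
tool_rot: [[-0.958, -0.239, -0.16], [0.015, 0.515, -0.857], [0.288, -0.823, -0.49]]
ft_force: [2.8, -9.6, 8.8]
gripper_width: 0.0127
```

```bash
python3 s.py
```

```text
7.9333 F tool [ -0.28 -12.87   3.51] M [ 0.58  0.09 -0.02] s,l,q [0.2063, 0.0023, 0.0347] [-29.3  31.3  86.4  19.4  91.4  61.6]
```

Call:
jog_arm(rows=[[[0, 0, 0, 0, 1.5, 0, 1], [0, 0, 0, 0, 3, 0, 1], [0, 0, 0, 0, 3, 0, 1]]])

```text
time: 8.18
tcp_pos: [0.5158, -0.0773, 0.1989]
tool_rot: [[-0.948, -0.239, -0.21], [0.059, 0.515, -0.855], [0.312, -0.823, -0.474]]
ft_force: [2.5, -9.4, 8.5]
gripper_width: 0.0124
```

```bash
python3 s.py
```

```text
8.1833 F tool [ -0.29 -12.5    3.47] M [ 0.69 -0.12 -0.01] s,l,q [0.2063, 0.0022, 0.0346] [-29.3  31.3  86.4  19.4  91.4  64.5]
```

Call:
jog_arm(rows=[[[0, 0, 0, 0, 1.5, 0, 1], [0, 0, 0, 0, 3, 0, 1], [0, 0, 0, 0, 3, 0, 1]]])

```text
time: 8.43
tcp_pos: [0.5158, -0.0774, 0.1989]
tool_rot: [[-0.937, -0.239, -0.256], [0.101, 0.514, -0.852], [0.335, -0.824, -0.458]]
ft_force: [2.1, -10.0, 7.0]
gripper_width: 0.0126
```

```bash
python3 s.py;python3 - <<'E'
from h import *
c=manip.calibration("wrist");w,dw=manip.read_camera("wrist")
cv2.imwrite("pics/w5.png",w[:,:,::-1])
E
```

```text
8.4333 F tool [ -0.66 -11.45   4.75] M [ 0.85 -2.04  0.05] s,l,q [0.2064, 0.0022, 0.0345] [-29.3  31.3  86.4  19.4  91.4  67.4]
```

View pics/w5.png

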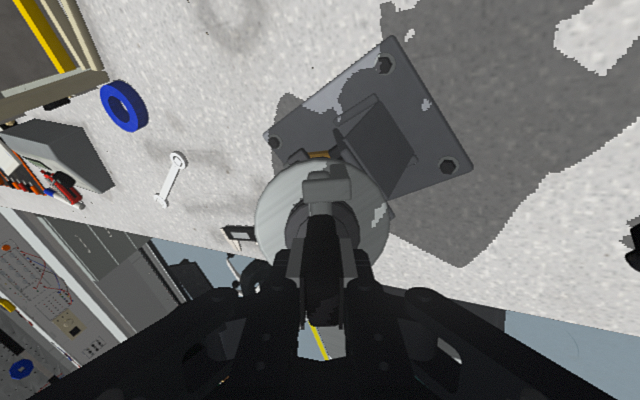

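The turn stopped hard (−2 N·m) with the bar under the hook at about (325,185). I'll ease the twist, open and retreat along the axis.

Call:
jog_arm(rows=[[[0, 0, 0, 0, -1.5, 0, 1], [0, 0, 0, 0, -1.5, 0, 1], [0, 0, 0, 0, -1.5, 0, -1], [0, 0, 0, 0, -1.5, 0, -1], [0, 0, 0, 0, -1.5, 0, -1], [0, 0, 0, 0, -1.5, 0, -1], [0, 0, 0, 0, -1.5, 0, -1], [0, 0, 0, 0, -1.5, 0, -1], [0, 0, 0, 0, -1.5, 0, -1], [0, 0, 0, 0, -1.5, 0, -1], [0, -0.02, 0, 0, -1.5, 0, -1], [0, -0.05, 0, 0, -1.5, 0, -1], [0, -0.08, 0, 0, -1.5, 0, -1], [0, -0.11, 0, 0, -1.5, 0, -1], [0, -0.12, 0, 0, -1.5, 0, -1], [0, -0.12, 0, 0, -1.5, 0, -1], [0, -0.12, 0, 0, -1.5, 0, -1]]])

```text
time: 9.9
tcp_pos: [0.5434, -0.1369, 0.2962]
tool_rot: [[-0.942, -0.242, -0.235], [0.079, 0.519, -0.851], [0.328, -0.82, -0.469]]
ft_force: [1.0, 0.5, -0.4]
gripper_width: 0.0854
```

```bash
python3 s.py;python3 - <<'E'
from h import *
c=manip.calibration("wrist");w,dw=manip.read_camera("wrist");cv2.imwrite("pics/w6.png",w[:,:,::-1])
p,d=manip.read_camera("scene");im=p[160:250,310:400,::-1];cv2.imwrite("pics/s6.png",cv2.resize(im,None,fx=6,fy=6,interpolation=cv2.INTER_CUBIC))
cv2.imwrite("pics/s6f.png",p[:,:,::-1])
for n,D,C,I in(("wrist",dw,c,w),("scene",d,manip.calibration("scene"),p)):
    W=cloud(D,C)-ctr;l,q,s=W@L,W@N,W@A;rr=np.hypot(l-.001,q-.038)
    k=(D>0)&(rr<.025)&(s>.195)&(s<.26)&(I.max(2)<60)
    print(n,k.sum(),cv2.minAreaRect(np.c_[l,q][k].astype(np.float32)),"end s",np.percentile(s[k],[50,90,98]))
E
```

```text
9.9 F tool [-1.01  0.38 -0.43] M [0.2  0.01 0.17] s,l,q [0.3237, 0.002, 0.0367] [-32.5  30.1  73.6  18.7 106.   67.8]Traceback (most recent call last):
  File "<stdin>", line 8, in <module>
IndexError: boolean index did not match indexed array along axis 1; size of axis is 1280 but size of corresponding boolean axis is 640
```

View pics/w6.png

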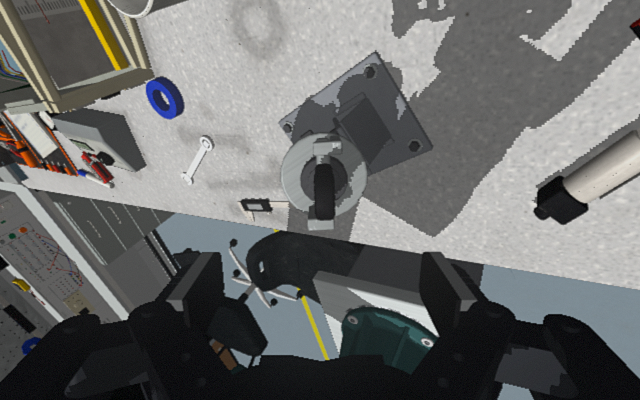

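View pics/s6.png

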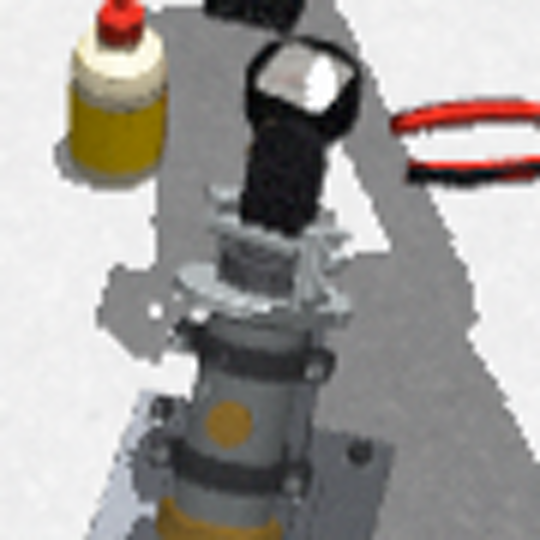

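View pics/s6f.png

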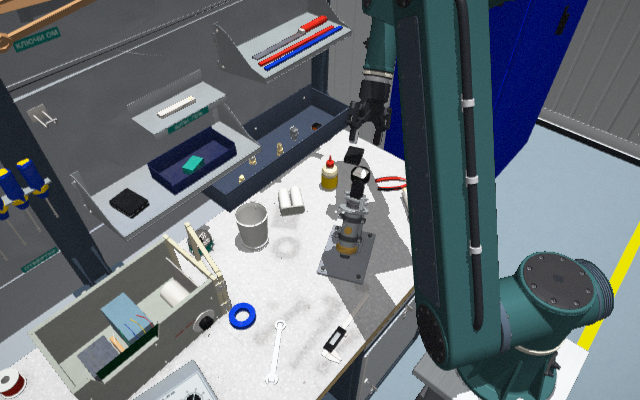

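The wrist view shows the bar's ends covered by the hook lugs at (326,147) and (321,218), with the paddle standing on the axis. Bystanders look unmoved. One last numeric check.

```bash
python3 - <<'E'
from h import *
c=manip.calibration("wrist");w,D=manip.read_camera("wrist")
W=cloud(D,c)-ctr;l,q,s=W@L,W@N,W@A;rr=np.hypot(l-.001,q-.037)
k=(D>0)&(rr<.025)&(s>.195)&(s<.26)&(w.max(2)<60);P=np.c_[l,q][k]
print(k.sum(),cv2.minAreaRect(P.astype(np.float32)),"end s",np.percentile(s[k],[50,90,98]))
for lo in(.15,.16,.17): 
    m=(D>0)&(rr<.045)&(rr>.02)&(s>lo)&(s<lo+.01);print(lo,m.sum(),np.median(s[m]))
E
```

```text
Traceback (most recent call last):
IndexError: boolean index did not match indexed array along axis 1; size of axis is 1280 but size of corresponding boolean axis is 640
```

```bash
python3 - <<'E'
from h import *
c=manip.calibration("wrist");w,D=manip.read_camera("wrist")
W=cloud(D,c)-ctr;l,q,s=W@L,W@N,W@A;rr=np.hypot(l-.001,q-.037)
k=(D>0)&(rr<.025)&(s>.195)&(s<.26)&(w.max(2)<60);P=np.c_[l[k],q[k]]
print(k.sum(),cv2.minAreaRect(P.astype(np.float32)),"end s",np.percentile(s[k],[50,90,98]))
E
```

```text
975 ((0.0013169096782803535, 0.034790173172950745), (0.015590767376124859, 0.03384995460510254), 57.03846740722656) end s [0.21563399 0.218615   0.21931864]
```

```bash
python3 -c "
from bench import manip
print(manip.finish_job(), manip.sense()['time'])"
```

```text
the job is handed in; nothing more can be done
the job is handed in; nothing more can be done
```

The telescope is fully home and the paddle is turned clockwise to its stop, with the cross bar under both hooks. I then let go, backed clear along the axis, and handed the job in at about 10 s.

- **Push home:** I gripped the paddle across its thickness and pushed along the axis. I took the inner tube to have gone in before the sleeve from a picture part-way through, which showed the bar down on the collar with the sleeve still out. The push ended at a firm stop of 23 N with no further movement. The paddle's end came to 22 mm + 19 mm above the hooks' tops, as it should.
- **Turn:** The paddle turned freely until it met a hard stop at about 2 N·m, some 56° from where it began. The last wrist picture shows both bar ends under the lugs.
- **After letting go:** The gripper was open and 0.12 m clear, with the wrist force near zero. The bystanders visible in the last pictures look unmoved, but I judged that by eye and did not measure it.
- **Disagreements:** The cameras differed by about 4 mm on where the axis lies, so I used a value in between; side forces in the readings stayed under 8 N. The last picture also put the paddle's centre about 2 mm to one side of the earlier estimate, which is within the camera calibration error. I did not look into it further.

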